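# Set the labelling gauge from the far side and seat a book against it

### The job

Set this book-labelling gauge to the red mark: turn its handwheel so that the steel fence runs out about a centimetre past the mark, then wind it back so that the fence face comes to rest in line with the mark, within 2 mm, with the slack of the drive taken up on the return (if you wind back too far, run out past the mark again and return). Then slide the blue book along the bed and press it square and fully home against the fence's two rubber pads with a light steady push of about 7 N, never more than 12 N, so that the fence stays on the mark. Move the fence by the wheel only, leave the other things alone, and take your hand away.

Things in the scene. Friction and masses are not known exactly. Their poses are not given: they have to be found in the camera images.
- gauge_bed (a point): Fixed gauge: flat white board, 130 mm wide (x), 440 mm long (y, -240 to +200 mm from here), 12 mm thick. The point is on its top face, on the long centre line. Its y axis is the way the fence runs out, away from the book; z is up. A scale with 5 mm ticks runs along the edge nearest the robot (-x). A green gearbox, 40 mm high, stands on the bed at y = 113 to 197 mm
- fence_face (a point): Steel fence across the bed, 124 mm (x), 14 mm thick, top 37 mm above the bed; slides along y, stays where left (friction 4 N), runs about 70 mm. The point: middle of its front (-y) face, 12 mm above the bed; axes as gauge_bed. Two black rubber pads, 14 mm across, at x = +-28 mm, stand 1 to 7 mm proud of the face (unmeasured, varies): the book stops on them. A black pointer is flush with it
- drive_dog (a point): Brass dog of the rack that drives the fence, between two dark lugs on the fence's foot, with 8 mm of slack. In the fence_face frame its y is 45 mm when it bears on the +y lug and pushes the fence out, 37 mm when it bears on the -y lug and draws it back; between, the wheel turns lightly and the fence stands. On the -y lug the fence resists a push from the book up to about 18 N
- wheel (a joint): Angle of the handwheel, rad, 0 at the start, positive anticlockwise seen from above. Each rad moves the rack 10 mm: anticlockwise moves it +y (fence out), clockwise -y (fence back). Range -2 to 8.5. It has friction (about 3.5 N at the crank grip in the slack, 4.5 N when it moves the fence) and stays where it is left
- wheel_axis (a point): Point on the upright axis of the black handwheel (100 mm across, its top face 66 mm above the table), 97 mm above the table, at the height of crank_grip
- crank_grip (a point): Centre of the red upright crank grip, 18 mm in diameter, 56 mm high (65 to 121 mm above the table), 40 mm from the wheel's axis; it turns freely on its own pin, so it can be pinched from above and led round in a circle without turning the hand
- mark (a point): Tip of the red cursor on the gauge's edge nearest the robot (fixed): the fence is set when fence_face and this point have the same y in the gauge's frame. It always lies 18 to 44 mm out (+y) from the fence's start
- book_center (a point): Centre of the blue book lying flat on the bed, on the -y side of the fence: 102 mm wide (x), 140 mm long (y), 21 mm thick, 0.15 to 0.28 kg; its y axis points roughly towards the fence
- book_tail (a point): Middle of the book's +y end, the end that goes against the pads of the fence, 70 mm from book_center; half-way up the book
- stamp: bystander: rubber stamp with dark handle, 26x56x70 mm; origin under its centre
- pad: bystander: blue tin stamp pad, 72x98x16 mm; origin under its centre
- tin: bystander: round red tin, 62 mm across, 23 mm high; origin under its centre
- eraser: bystander: pink eraser, 17x43x13 mm; origin under its centre
- matchbox: bystander: matchbox, 37x54x15 mm; origin under its centre
- spring_clip: bystander: steel spring clip, 50x51x20 mm; origin under its centre
Things that resemble listed ones, but are neither listed nor needed, are in the scene too. What is shaped like the part that bears book_center but turquoise is not meant.

How it is judged (in metres and radians):
On the way, in this order (a step that is already met when the one before it is completed fails the run):
1. the fence has been run at least 6 mm past the mark (y of fence_face in the frame of mark above 0.006 m), for 0.1 s.
2. the fence is back within 2 mm of the mark, with the dog bearing on the fork's -y lug (within 2 mm) (y of fence_face in the frame of mark between -0.002 and 0.002 m and y of drive_dog in the frame of fence_face below 0.039 m), for 0.3 s.
3. the book is pressed against the fence's pads with at least 4 N (contact force between book and fence above 4 N), for 0.2 s.
At the end, for the whole second after the job is handed in: Fence face within 2 mm of the mark, slack taken up on the return (dog within 2 mm of the -y lug), the book flat and at rest on the bed, its +y end at the pads (within 9 mm of the fence face, square within 0.04 rad, its middle within 20 mm of the fence's middle) (all of step 2 and y of book_tail in the frame of fence_face above -0.009 m and x of book_tail in the frame of fence_face between -0.02 and 0.02 m and angle between the y axis of book_tail and the y axis of fence_face, either way round below 0.04 rad and height (world z) of book_center below 0.027 m and linear speed of book below 0.01 m/s); the robot touches nothing.
It fails at once if the book is forced against the fence with more than 12 N (contact force between book and fence above 12 N).
It fails at once if the hand pushes the fence itself (over 2 N) (contact force between any of the fingers, the arm and fence above 2 N).
It fails at once if the hand pushes the rack itself (over 2 N) (contact force between any of the fingers, the arm and rack above 2 N).
It fails at once if a bystander is moved more than 20 mm (distance of any of stamp, pad, tin, eraser, matchbox, spring_clip from where it was at the start of the episode above 0.02 m).
It also fails if it takes over 72 s, if anything falls off the work surface, if the arm or the gripper's body presses on something with over 40 N, if the wrist force passes 120 N, or if a joint passes its speed limit or range.

### The arm

A 6-joint arm with a two-finger parallel gripper is mounted at the origin on a cart in front of the work surface, level with it; the furniture and walls round the work are solid. World frame = base frame: x ahead of the robot, y to its left, z up, the work surface at z = 0. Lengths are in m, angles in degrees, forces in N, time in s.
With the tool pointing down it reaches from about 0.375 to 0.825 m from the base axis. Payload 5.5 kg.
Tool frame: the origin (TCP) lies between the finger pads; the fingertips stand 17 mm ahead of it and the grasp point (between the pads) lies 2 mm behind it (bot.tip_extent is the distance from the TCP to the fingertips, in m); z points along the fingers, y is the line along which they close (so a half turn about z gives the same grasp; the last joint's range is limited). The gripper opens to 85 mm and grips with 20 to 120 N. Pads are 22 mm wide; open, the fingers measure 114 mm over their backs; the gripper's body (76 mm by 85 mm) begins 54 mm behind the grasp point. The pads swing forward as they close: fully open they stand 13 mm farther back than shut.
Start: joints at [74.886, 17.962, -2.699, 69.339, 0, 90], TCP at [0.156, 0.579, 0.248] pointing down, gripper open.
Joint ranges: [-152.73, 152.73], [-39.44, 99.34], [-58.76, 71.6], [-118.89, 123.64], [-81.53, 83.1], [-180, 180]. Speed limits (degrees/s): [136.94, 136.94, 172.46, 180, 180, 180].

### API

Orientations are given as a 3x3 rotation matrix whose columns are the frame's x, y, z axes.
In Python, from bench import telemetry, eyes, bot gives the robot as it stands.
- The arm moves only by the shell command python3 -m jog 'ROWS' [FORCE]. ROWS is JSON, a list of rows, each an object with "grip": the opening, from 0 (shut) to 1 (fully open); "dp": the shift along the tool's x, y, z in mm, a list of three; "roll": the turn about the tool's z in rad. A call has 1 to 10 rows; each row is the pose to reach, as a shift and turn from the pose commanded when the call began, along the tool's axes at that moment; what a row does not reach only later rows make up. A row lasts 1/10 s, in which the tool goes at most 50 mm and 8.59 degrees, less where a joint would pass 70% of its speed; a pose out of reach is approached as far as the arm can. A call with a gripper value outside its range is refused whole. The fingers move at their own pace and stop on an object; FORCE is the grip in N (left out, the last holds). Time passes only in rows, so rows that repeat a pose let the fingers close. It gives the time, the measured TCP pose, the force, the opening and the grip force at its end, in the units of the state.
- telemetry.observe(): the state, without advancing time (a new reading comes with each control period).
- eyes.camera(name): name is "scene" or "top"; returns the picture (384x512x3 uint8, blue, green, red); there is no depth.
- eyes.camera_params(name): a dict with "fx", "fy", "cx", "cy" (pixels), "dist" ([k1, k2, p1, p2, k3] as OpenCV has them; the pictures are not rectified), "rvec" (rotation vector, rad) and "tvec" (3), from world to camera coordinates, as OpenCV has them. Camera axes: x right, y down, z forward; pixel columns grow to the right and rows downward; lengths in m; the calibration is good to about 2 mm. A picture is of the moment at which its call begins. camera_params takes no time and is no camera call.
- bot.sign_off(): hands the job in; it is judged then, once.
The state is a dict: "t": time; "qpos": joint angles; "joint_velocities": joint speeds; "joint_torque": joint torques, N m; "ee_pos": TCP position; "orientation": TCP orientation; "contact_force": force on the tool from outside, world axes, zero at the start; "ft_torque": the same for the moment, N m; "gripper_width": opening from 0.0 (shut) to 1.0 (fully open); "grip_force": force on a finger pad.
Only numpy, scipy, OpenCV 4.12 (cv2) and the standard library are available. Lean on these libraries where they do the work, as an engineer would, in place of code of your own. Each camera call takes 0.05 s, during which the arm holds its last target. There are 200 camera calls.

## Working session

There is one attempt and no reset: what is moved stays moved. The work goes in short steps, Python scripts to look and compute and a shell command to move; the robot and the scene stay as the last step left them, time stands still between calls to the robot, and variables do not carry over. Pictures are saved under pics/ and viewed, at most 12 in all, crops included, and the job is handed in when it is done.

```bash
mkdir -p pics; ls; python3 - <<'E'
from bench import telemetry, eyes, bot
import cv2
for n in("scene","top"):
    cv2.imwrite(f"pics/{n}0.png",eyes.camera(n)); print(n,eyes.camera_params(n))
print(telemetry.observe())
E
```

```text
pics
scene {'fx': 460.21935569468474, 'fy': 460.21935569468474, 'cx': 260.132427989797, 'cy': 199.75385800585306, 'dist': array([-0.07484205,  0.        ,  0.        ,  0.        ,  0.        ]), 'rvec': array([ 0.51664511, -2.43490132,  1.5433237 ]), 'tvec': array([0.58044102, 0.18792195, 1.12106798])}
top {'fx': 364.2694240371772, 'fy': 364.2694240371772, 'cx': 267.2885210873657, 'cy': 193.8397131614145, 'dist': array([0.03882894, 0.        , 0.        , 0.        , 0.        ]), 'rvec': array([ 2.19694092, -2.15167488,  0.13301444]), 'tvec': array([-0.01057225,  0.6213227 ,  1.20084448])}
{'t': 0.1, 'qpos': array([ 7.48854501e+01,  1.80006389e+01, -2.74756876e+00,  6.93405702e+01,
        1.02782537e-03,  8.99988780e+01]), 'joint_velocities': array([-0.02988422, -0.04770621,  0.13423538, -0.03718636, -0.02542776,
       -0.01903541]), 'joint_torque': array([-2.10460448e-04, -5.40767419e+01,  3.40541089e+01,  1.12334650e-02,
       -6.57660780e-05,  1.64816683e-06]), 'ee_pos': array([0.1563162 , 0.5787708 , 0.24752266]), 'orientation': array([[-9.65411545e-01,  2.60730458e-01, -4.21340699e-04],
       [ 2.60730798e-01,  9.65410393e-01, -1.49118532e-03],
       [ 1.79692575e-05, -1.54946402e-03, -9.99998799e-01]]), 'contact_force': array([ 0.015754  , -0.57623986, -0.21102017]), 'ft_torque': array([ 0.01447857, -0.02468666,  0.02228271]), 'grip_force': 0.0, 'gripper_width': 1.0016077632681522}
```

View pics/scene0.png

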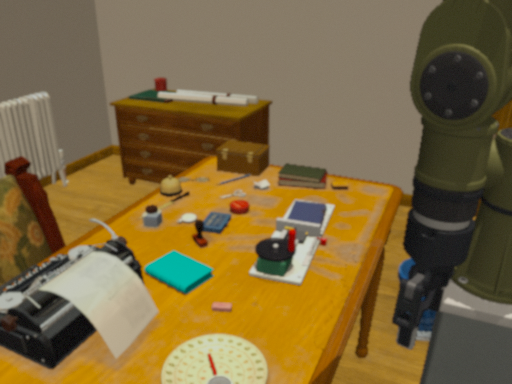

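View pics/top0.png

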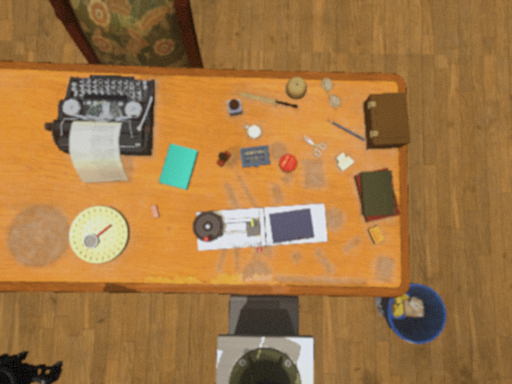

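```bash
cat > h.py <<'E'
import cv2,numpy as np
from bench import telemetry, eyes, bot
def px2w(n,uv,z):
    p=eyes.camera_params(n);K=np.array([[p['fx'],0,p['cx']],[0,p['fy'],p['cy']],[0,0,1]])
    R=cv2.Rodrigues(p['rvec'])[0];c=-R.T@p['tvec']
    q=cv2.undistortPoints(np.array(uv,float).reshape(-1,1,2),K,p['dist']).reshape(-1,2)
    d=np.c_[q,np.ones(len(q))]@R
    return c+d*((z-c[2])/d[:,2])[:,None]
def w2px(n,P):
    p=eyes.camera_params(n);K=np.array([[p['fx'],0,p['cx']],[0,p['fy'],p['cy']],[0,0,1]])
    return cv2.projectPoints(np.array(P,float).reshape(-1,1,3),p['rvec'],p['tvec'],K,p['dist'])[0].reshape(-1,2)
def crop(n,x,y,w,h,s,out):
    im=eyes.camera(n)[y:y+h,x:x+w]
    cv2.imwrite(out,cv2.resize(im,None,fx=s,fy=s,interpolation=cv2.INTER_CUBIC))
def state():
    s=telemetry.observe();print({k:np.round(s[k],3).tolist() for k in('t','ee_pos','contact_force','gripper_width','grip_force','qpos')})
    return s
E
python3 - <<'E'
from h import *
a=eyes.camera("top")[195:260,190:335]; b=eyes.camera("scene")[190:290,240:345]
a=cv2.resize(a,(797,357),interpolation=cv2.INTER_CUBIC); b=cv2.resize(b,None,fx=2.4,fy=2.4,interpolation=cv2.INTER_CUBIC)
o=np.zeros((600,800,3),np.uint8);o[:357,:797]=a;o[358:598,:b.shape[1]]=b
cv2.imwrite("pics/c1.png",o)
E
```

```text
(no output)
```

View pics/c1.png

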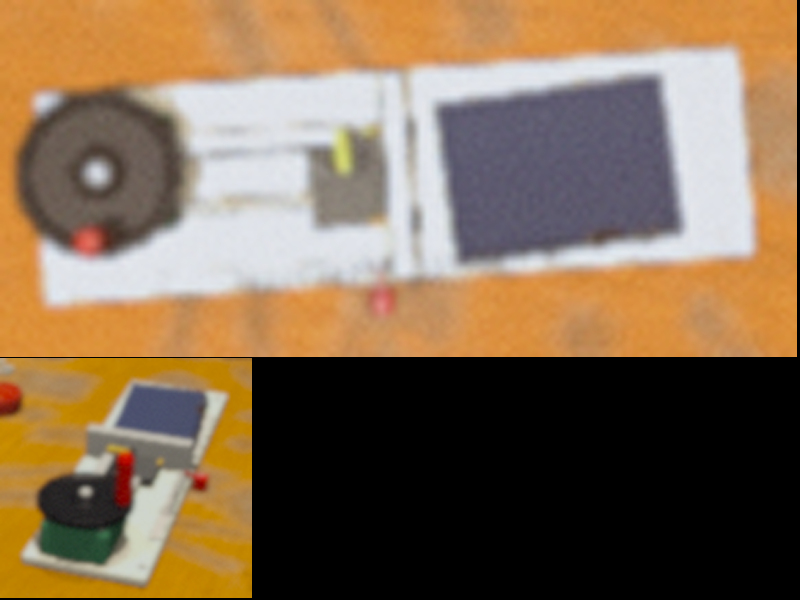

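```bash
cat >> h.py <<'E'
def cp(xy,s=5.497,o=(190,195)): return (np.array(xy,float)+.5)/s-.5+np.array(o)
E
python3 - <<'E'
from h import *
b=px2w("top",cp([(37,95),(45,305),(738,48),(756,255)]),.012)
print("bed",b.round(4).tolist())
ye=((b[0]+b[1])-(b[2]+b[3]))/2;L=np.linalg.norm(ye);ye/=L
print(L,np.linalg.norm(b[0]-b[1]),np.linalg.norm(b[2]-b[3]),ye, np.degrees(np.arctan2(-ye[0],ye[1])))
end=(b[2]+b[3])/2; g=end+.24*ye; xe=np.array([ye[1],-ye[0],0])
print("gauge",g)
def loc(n,uv,z,lab):
    w=px2w(n,uv,z)[0]; d=w-g; print(lab,w.round(4),"gauge xy",round(d@xe,4),round(d@ye,4)); return w
loc("top",cp((97,173)),.07,"hub")
loc("top",cp((89,240)),.121,"griptop")
loc("top",cp((382,302)),.012,"cursor")
loc("top",cp((407,170)),.049,"fencefront")
loc("top",cp((403,75)),.049,"fencefront+x end")
loc("top",cp((411,268)),.049,"fencefront-x end")
for p in[(437,105),(460,262),(661,77),(681,233)]: loc("top",cp(p),.033,"book")
loc("top",cp((343,150)),.03,"dog")
sc=lambda p:(np.array(p)-np.array([0,358])+.5)/2.4-.5+np.array([240,190])
loc("scene",sc((124,455)),.121,"griptop scene")
loc("scene",sc((86,491)),.07,"hub scene")
E
```

```text
bed [[0.5566, 0.2428, 0.012], [0.428, 0.2326, 0.012], [0.5951, -0.1932, 0.012], [0.4668, -0.2047, 0.012]]
0.4383867707646793 0.12900802615097964 0.12876497783146656 [-0.08824774  0.99609856  0.        ] 5.062809119332975
gauge [0.50976059 0.0400807  0.012     ]
hub [0.5082 0.1954 0.07  ] gauge xy 0.0122 0.1549
griptop [0.4699 0.191  0.121 ] gauge xy -0.0264 0.1538
cursor [0.4335 0.0261 0.012 ] gauge xy -0.0772 -0.0072
fencefront [0.514  0.0126 0.049 ] gauge xy 0.0018 -0.0277
fencefront+x end [0.5712 0.0162 0.049 ] gauge xy 0.0591 -0.0292
fencefront-x end [0.4556 0.009  0.049 ] gauge xy -0.0567 -0.0262
book [ 0.5543 -0.005   0.033 ] gauge xy 0.0404 -0.0489
book [ 0.4593 -0.0209  0.033 ] gauge xy -0.0556 -0.0562
book [ 0.5744 -0.1423  0.033 ] gauge xy 0.0483 -0.1874
book [ 0.4795 -0.1552  0.033 ] gauge xy -0.0473 -0.1918
dog [0.5258 0.0519 0.03  ] gauge xy 0.017 0.0104
griptop scene [0.4692 0.1959 0.121 ] gauge xy -0.0266 0.1588
hub scene [0.5083 0.1949 0.07  ] gauge xy 0.0122 0.1544
```

```bash
cat >> h.py <<'E'
def avg(n,k=10): return np.mean([eyes.camera(n).astype(float) for _ in range(k)],0)
E
python3 - <<'E'
from h import *
a=avg("top",12);b=avg("scene",12);np.save("t0.npy",a);np.save("s0.npy",b)
a=cv2.resize(a[210:256,245:305],None,fx=13,fy=13,interpolation=cv2.INTER_NEAREST)[:300]if 0 else cv2.resize(a[208:256,240:300],None,fx=6.5,fy=6.5,interpolation=cv2.INTER_NEAREST)
b=cv2.resize(b[214:262,270:330],None,fx=6.5,fy=6.5,interpolation=cv2.INTER_NEAREST)
cv2.imwrite("pics/c2.png",np.hstack([a,b]))
p=eyes.camera_params("scene");print(-cv2.Rodrigues(p['rvec'])[0].T@p['tvec'])
p=eyes.camera_params("top");print(-cv2.Rodrigues(p['rvec'])[0].T@p['tvec'])
E
```

```text
[0.16223866 1.08920585 0.64523569]
[0.49053306 0.02085065 1.25981098][ WARN:0@47.509] global loadsave.cpp:1063 imwrite_ Unsupported depth image for selected encoder is fallbacked to CV_8U.
```

View pics/c2.png

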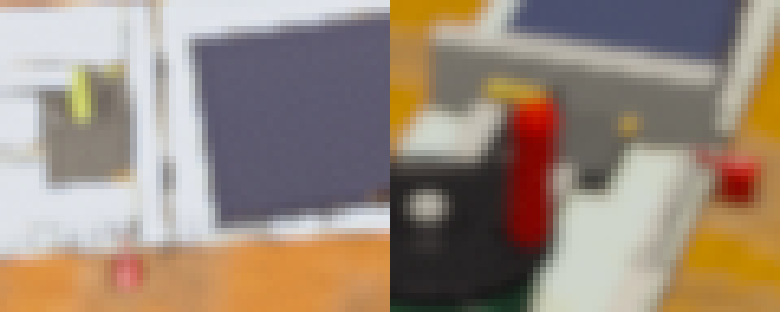

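```bash
python3 -m jog '[{"grip":0.5,"dp":[-40,-29,5],"roll":0.12},{"grip":0.5,"dp":[-81,-58,10],"roll":0.24},{"grip":0.5,"dp":[-121,-87,15],"roll":0.37},{"grip":0.5,"dp":[-161,-116,20],"roll":0.49},{"grip":0.5,"dp":[-202,-145,25],"roll":0.61},{"grip":0.5,"dp":[-242,-174,30],"roll":0.73},{"grip":0.5,"dp":[-282,-203,35],"roll":0.85},{"grip":0.5,"dp":[-322,-232,40],"roll":0.98},{"grip":0.5,"dp":[-363,-261,45],"roll":1.1},{"grip":0.5,"dp":[-403,-290,50],"roll":1.22}]' 40; python3 -m jog '[{"grip":0.5,"dp":[0,0,0],"roll":0}]'; python3 -c "
from h import *
s=state();print(s['orientation'].round(4))"
```

```text
t: 2.4
ee_pos: [0.471, 0.1926, 0.1985]
orientation: [[-0.082, 0.997, 0.001], [0.997, 0.082, 0.0], [0.0, 0.001, -1.0]]
contact_force: [1.3, 1.8, 0.3]
gripper_width: 0.497
grip_force: 0.0
t: 2.5
ee_pos: [0.4727, 0.1899, 0.1979]
orientation: [[-0.078, 0.997, 0.001], [0.997, 0.078, -0.002], [-0.002, 0.001, -1.0]]
contact_force: [-0.4, 0.7, -0.4]
gripper_width: 0.497
grip_force: 0.0
{'t': 2.5, 'ee_pos': [0.473, 0.19, 0.198], 'contact_force': [-0.367, 0.661, -0.427], 'gripper_width': 0.497, 'grip_force': 0.0, 'qpos': [21.954, 9.815, -19.923, 60.239, -0.118, 107.505]}
[[-0.0776  0.997   0.0011]
 [ 0.997   0.0776 -0.0018]
 [-0.0018  0.001  -1.    ]]
```

```bash
python3 -m jog '[{"grip":0.5,"dp":[0,0,20],"roll":0},{"grip":0.5,"dp":[0,0,40],"roll":0},{"grip":0.5,"dp":[0,0,60],"roll":0},{"grip":0.5,"dp":[0,0,70],"roll":0},{"grip":0.5,"dp":[0,0,70],"roll":0},{"grip":0.5,"dp":[0,0,70],"roll":0}]'; python3 - <<'E'
from h import *
a=eyes.camera("top")[195:260,190:335]; b=eyes.camera("scene")[190:290,240:345]
a=cv2.resize(a,(797,357),interpolation=cv2.INTER_CUBIC); b=cv2.resize(b,None,fx=2.4,fy=2.4,interpolation=cv2.INTER_CUBIC)
o=np.zeros((600,800,3),np.uint8);o[:357,:797]=a;o[358:598,:b.shape[1]]=b
cv2.imwrite("pics/c3.png",o)
E
```

```text
t: 3.1
ee_pos: [0.4699, 0.1947, 0.1289]
orientation: [[-0.088, 0.996, 0.0], [0.996, 0.088, 0.0], [0.0, 0.0, -1.0]]
contact_force: [0.0, -0.0, -0.3]
gripper_width: 0.498
grip_force: 0.0
```

View pics/c3.png

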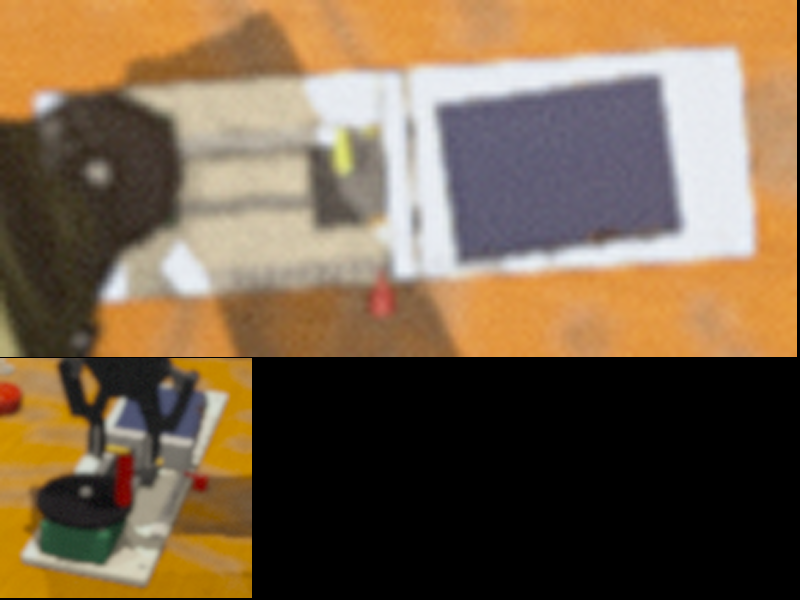

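```bash
python3 -m jog '[{"grip":0.5,"dp":[0,0,15],"roll":0},{"grip":0.5,"dp":[0,0,26],"roll":0},{"grip":0.15,"dp":[0,0,26],"roll":0},{"grip":0.0,"dp":[0,0,26],"roll":0},{"grip":0.0,"dp":[0,0,26],"roll":0},{"grip":0.0,"dp":[0,0,26],"roll":0},{"grip":0.0,"dp":[0,0,26],"roll":0}]' 40; python3 - <<'E'
from h import *
s=state()
# red grip + hub refine from baseline images
for n,f in(("top","t0.npy"),("scene","s0.npy")):
    im=np.load(f);B,G,R=im[...,0],im[...,1],im[...,2]
    w=np.clip(R-G-B*.5-60 if n=="scene" else R-np.maximum(G,B)-40,0,None) if 0 else np.clip(R-1.0*np.maximum(G,B)-(60 if n=="scene" else 50),0,None)
    w=np.where((B>G-25),w,0)
    for lab,(x0,x1,y0,y1) in {"top":{"grip":(200,213,233,244),"cursor":(254,266,244,254)},"scene":{"cursor":(312,330,232,246)}}[n].items():
        ys,xs=np.mgrid[y0:y1,x0:x1];q=w[y0:y1,x0:x1];uv=((xs*q).sum()/q.sum(),(ys*q).sum()/q.sum())
        print(n,lab,np.round(uv,2),[px2w(n,uv,z)[0].round(4).tolist() for z in(.012,.02,.121)])
E
```

```text
t: 3.9
ee_pos: [0.4692, 0.1942, 0.1024]
orientation: [[-0.087, 0.996, -0.001], [0.996, 0.087, -0.0], [-0.0, -0.001, -1.0]]
contact_force: [-3.9, -0.9, 0.8]
gripper_width: 0.202
grip_force: 39.4
{'t': 3.9, 'ee_pos': [0.469, 0.194, 0.102], 'contact_force': [-3.929, -0.894, 0.754], 'gripper_width': 0.202, 'grip_force': 39.42, 'qpos': [22.471, 14.477, -27.635, 47.943, 0.014, 107.481]}
top grip [205.57 238.44] [[0.4673, 0.208, 0.012], [0.4674, 0.2068, 0.02], [0.4693, 0.1916, 0.121]]
top cursor [259.12 249.18] [[0.4346, 0.026, 0.012], [0.435, 0.0259, 0.02], [0.4395, 0.0255, 0.121]]
scene cursor [322.88 240.73] [[0.4345, 0.0303, 0.012], [0.4311, 0.0437, 0.02], [0.3877, 0.2126, 0.121]]
```

```bash
python3 -m jog '[{"grip":0,"dp":[-6,0,0],"roll":0},{"grip":0,"dp":[-12,1,0],"roll":0},{"grip":0,"dp":[-17.6,2.9,0],"roll":0},{"grip":0,"dp":[-23,5.5,0],"roll":0},{"grip":0,"dp":[-27.9,9,0],"roll":0},{"grip":0,"dp":[-32.2,13.1,0],"roll":0},{"grip":0,"dp":[-35.9,17.9,0],"roll":0},{"grip":0,"dp":[-38.8,23.1,0],"roll":0},{"grip":0,"dp":[-40.9,28.7,0],"roll":0},{"grip":0,"dp":[-42.1,34.6,0],"roll":0}]'; python3 -m jog '[{"grip":0,"dp":[0,0,0],"roll":0}]'
```

```text
t: 4.9
ee_pos: [0.508, 0.1573, 0.1024]
orientation: [[-0.088, 0.996, -0.001], [0.996, 0.088, 0.006], [0.006, -0.001, -1.0]]
contact_force: [-4.9, 11.5, -1.4]
gripper_width: 0.196
grip_force: 39.5
t: 5.0
ee_pos: [0.5089, 0.1573, 0.1024]
orientation: [[-0.087, 0.996, 0.0], [0.996, 0.087, 0.005], [0.005, 0.001, -1.0]]
contact_force: [-0.8, 11.4, -3.2]
gripper_width: 0.195
grip_force: 39.4
```

```bash
python3 -m jog '[{"grip":0,"dp":[1.2,7.1,0],"roll":0},{"grip":0,"dp":[2,13.1,0],"roll":0},{"grip":0,"dp":[3.7,18.8,0],"roll":0},{"grip":0,"dp":[6.3,24.2,0],"roll":0},{"grip":0,"dp":[9.6,29.2,0],"roll":0},{"grip":0,"dp":[13.7,33.7,0],"roll":0},{"grip":0,"dp":[18.3,37.4,0],"roll":0},{"grip":0,"dp":[23.5,40.5,0],"roll":0},{"grip":0,"dp":[29,42.7,0],"roll":0},{"grip":0,"dp":[34.9,44.1,0],"roll":0}]'; python3 -m jog '[{"grip":0,"dp":[0,0,0],"roll":0}]'; python3 - <<'E'
from h import *
a=avg("top",10);b=avg("scene",4);np.save("t1.npy",a);np.save("s1.npy",b)
a0=np.load("t0.npy")
f=lambda a:cv2.resize(a[205:256,225:300],(795,300),interpolation=cv2.INTER_CUBIC)
cv2.imwrite("pics/c4.png",np.clip(np.vstack([f(a0),f(a)]),0,255).astype(np.uint8))
E
```

```text
t: 6.0
ee_pos: [0.5487, 0.1917, 0.1024]
orientation: [[-0.086, 0.996, -0.001], [0.996, 0.086, -0.004], [-0.004, -0.001, -1.0]]
contact_force: [-4.3, -4.2, 3.4]
gripper_width: 0.194
grip_force: 40.2
t: 6.1
ee_pos: [0.5488, 0.1926, 0.1024]
orientation: [[-0.086, 0.996, -0.0], [0.996, 0.086, -0.003], [-0.003, -0.001, -1.0]]
contact_force: [-5.5, -2.6, 2.4]
gripper_width: 0.195
grip_force: 40.1
```

View pics/c4.png

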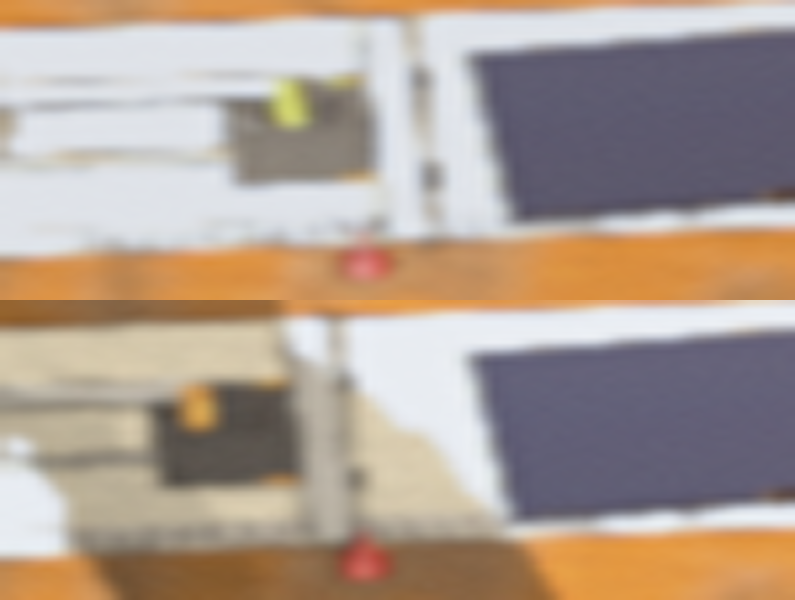

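```bash
python3 -m jog '[{"grip":0,"dp":[8,0.5,0],"roll":0},{"grip":0,"dp":[15.9,-0.7,0],"roll":0},{"grip":0,"dp":[23.4,-3.3,0],"roll":0},{"grip":0,"dp":[30.3,-7.5,0],"roll":0},{"grip":0,"dp":[36.2,-12.9,0],"roll":0},{"grip":0,"dp":[36.2,-12.9,0],"roll":0},{"grip":0,"dp":[36.2,-12.9,0],"roll":0}]'; cat > m.py <<'E'
from h import *
g=np.array([0.50976,0.04008]);ye=np.array([-.0882,.9961]);xe=np.array([.9961,.0882])
def prof(im,xs,ys,z):
    "mean profile along gauge y over gauge x list, at world height z"
    P=np.array([[*(g+x*xe+y*ye),z] for y in ys for x in xs]);uv=w2px("top",P).astype(np.float32)
    v=cv2.remap(im.mean(2).astype(np.float32),uv[:,0].reshape(len(ys),-1),uv[:,1].reshape(len(ys),-1),cv2.INTER_CUBIC)
    return v.mean(1)
E
python3 - <<'E'
from m import *
s=state()
np.save("t2.npy",avg("top",10))
ys=np.arange(-.045,.03,.002)
xs=[-.055,-.05,-.045,-.04,-.012,-.008,-.004,0,.004,.008,.012,.04,.045,.05,.055]
print("y",(ys*1000).astype(int).tolist())
for f in("t0","t1","t2"):print(f,prof(np.load(f+".npy"),xs,ys,.049).astype(int).tolist())
# cursor red profile along y at z .012, at several gauge x
for f in("t0","t1"):
  im=np.load(f+".npy");r=im[...,2:3]-im[...,1:2]
  for x in(-.064,-.068,-.072,-.078): print(f,x,prof(r,[x],np.arange(-.025,.015,.002),.014).astype(int).tolist())
E
```

```text
t: 7.5
ee_pos: [0.5341, 0.2288, 0.1025]
orientation: [[-0.087, 0.996, 0.002], [0.996, 0.087, 0.0], [0.0, 0.002, -1.0]]
contact_force: [3.5, -0.1, -3.2]
gripper_width: 0.198
grip_force: 39.6
{'t': 7.5, 'ee_pos': [0.534, 0.229, 0.102], 'contact_force': [3.535, -0.11, -3.202], 'gripper_width': 0.198, 'grip_force': 39.551, 'qpos': [23.21, 21.432, -17.758, 50.698, -0.029, 108.235]}
y [-45, -43, -40, -38, -36, -34, -32, -30, -28, -26, -24, -22, -20, -18, -16, -14, -12, -10, -8, -6, -4, -2, 0, 1, 3, 5, 7, 9, 11, 13, 15, 17, 19, 21, 23, 25, 27, 29]
t0 [224, 227, 228, 228, 227, 218, 202, 191, 193, 206, 221, 228, 229, 223, 206, 186, 173, 169, 173, 175, 175, 173, 173, 174, 176, 180, 184, 188, 190, 188, 183, 179, 177, 178, 179, 180, 181, 188]
t1 [225, 225, 224, 224, 223, 221, 219, 217, 216, 216, 215, 213, 211, 209, 207, 205, 202, 191, 178, 166, 164, 175, 185, 190, 188, 178, 163, 145, 134, 131, 134, 137, 138, 139, 139, 139, 138, 138]
t2 [235, 237, 237, 237, 237, 237, 237, 237, 237, 236, 234, 231, 229, 227, 225, 223, 222, 222, 222, 223, 221, 217, 204, 187, 173, 176, 195, 210, 215, 213, 204, 191, 174, 161, 153, 150, 149, 149]
t0 -0.064 [12, 14, 16, 17, 16, 15, 19, 26, 35, 36, 29, 19, 12, 11, 11, 11, 11, 13, 15, 16]
t0 -0.068 [35, 38, 41, 43, 44, 46, 53, 59, 63, 63, 59, 52, 48, 43, 40, 40, 40, 41, 43, 46]
t0 -0.072 [45, 46, 47, 50, 59, 71, 86, 94, 94, 88, 88, 84, 76, 64, 56, 52, 51, 51, 53, 55]
t0 -0.078 [49, 48, 48, 49, 58, 76, 95, 101, 98, 88, 86, 82, 75, 64, 54, 50, 49, 50, 51, 52]
t1 -0.064 [16, 16, 17, 17, 16, 17, 25, 39, 57, 63, 52, 33, 16, 11, 11, 12, 13, 14, 15, 17]
t1 -0.068 [27, 27, 28, 29, 33, 39, 54, 69, 84, 87, 80, 62, 46, 32, 24, 25, 26, 27, 29, 30]
t1 -0.072 [31, 31, 31, 33, 44, 58, 80, 96, 103, 99, 98, 88, 72, 53, 39, 33, 32, 34, 35, 35]
t1 -0.078 [32, 32, 32, 34, 44, 66, 89, 100, 105, 101, 103, 98, 86, 63, 43, 33, 32, 32, 33, 34]
```

```bash
cat >> m.py <<'E'
def profn(cam,im,x,ys,z):
    P=np.array([[*(g+x*xe+y*ye),z] for y in ys]);uv=w2px(cam,P).astype(np.float32)
    return cv2.remap(im.astype(np.float32),uv[:,0].reshape(-1,1),uv[:,1].reshape(-1,1),cv2.INTER_CUBIC)[:,0]
E
python3 - <<'E'
from m import *
np.save("s2.npy",avg("scene",6))
print("scene z.049")
for f,c in(("s0",-.022),("s2",.011)):
  ys=np.arange(c-.024,c+.026,.002);print(f,(ys*1000).round().astype(int).tolist())
  im=np.load(f+".npy").mean(2)
  for x in(.05,.04,.03,-.03,-.045,-.055):print(x,profn("scene",im,x,ys,.049).astype(int).tolist())
print("top")
for f,c in(("t0",-.022),("t2",.011)):
  ys=np.arange(c-.014,c+.014,.002);print(f,(ys*1000).round().astype(int).tolist())
  im=np.load(f+".npy").mean(2)
  for x in(.055,.045,.01,0,-.01,-.045,-.055,-.06):print(x,profn("top",im,x,ys,.049).astype(int).tolist())
def big(f):
  im=np.clip(np.load(f),0,255).astype(np.uint8)
  return im
a=cv2.resize(big("t2.npy")[208:256,236:284],None,fx=8.3,fy=8.3,interpolation=cv2.INTER_CUBIC)
b=cv2.resize(big("s2.npy")[205:253,280:328],None,fx=8.3,fy=8.3,interpolation=cv2.INTER_CUBIC)
cv2.imwrite("pics/c5.png",np.hstack([a,b]))
E
```

```text
scene z.049
s0 [-46, -44, -42, -40, -38, -36, -34, -32, -30, -28, -26, -24, -22, -20, -18, -16, -14, -12, -10, -8, -6, -4, -2, 0, 2]
0.05 [136, 136, 137, 137, 140, 144, 146, 151, 160, 166, 172, 177, 180, 180, 178, 173, 167, 156, 146, 138, 129, 120, 117, 115, 112]
0.04 [198, 198, 197, 198, 199, 200, 199, 199, 198, 197, 197, 195, 192, 189, 185, 179, 171, 163, 153, 141, 132, 125, 118, 115, 113]
0.03 [95, 95, 95, 95, 100, 107, 116, 126, 138, 149, 160, 170, 175, 177, 175, 172, 166, 155, 146, 137, 126, 120, 116, 113, 111]
-0.03 [88, 87, 87, 90, 92, 97, 106, 119, 130, 144, 159, 168, 174, 180, 181, 177, 171, 163, 152, 141, 131, 123, 114, 111, 109]
-0.045 [87, 87, 87, 89, 93, 98, 106, 120, 132, 145, 158, 168, 174, 179, 180, 176, 169, 161, 151, 139, 129, 122, 115, 112, 110]
-0.055 [82, 83, 84, 86, 89, 97, 106, 116, 132, 145, 156, 168, 175, 177, 176, 172, 165, 155, 145, 135, 125, 117, 114, 110, 108]
s2 [-13, -11, -9, -7, -5, -3, -1, 1, 3, 5, 7, 9, 11, 13, 15, 17, 19, 21, 23, 25, 27, 29, 31, 33, 35]
0.05 [37, 35, 34, 35, 35, 34, 33, 33, 34, 36, 34, 32, 32, 33, 33, 32, 32, 31, 32, 31, 31, 32, 33,
[... 1352 characters left out ...]
, -1, 1, 3, 5, 7, 9, 11, 13, 15, 17, 19, 21, 23, 25]
0.055 [237, 224, 206, 189, 193, 217, 232, 238, 239, 237, 235, 235, 236, 237, 238]
0.045 [238, 225, 207, 187, 185, 208, 230, 235, 238, 234, 229, 227, 229, 233, 236]
0.01 [233, 215, 193, 178, 191, 219, 233, 240, 241, 241, 229, 197, 151, 115, 89]
0 [237, 220, 198, 179, 183, 207, 225, 228, 225, 204, 175, 138, 109, 90, 81]
-0.01 [212, 196, 182, 174, 176, 187, 197, 197, 188, 169, 146, 118, 100, 88, 85]
-0.045 [193, 184, 171, 161, 159, 167, 175, 179, 176, 172, 169, 167, 173, 184, 194]
-0.055 [156, 151, 147, 140, 141, 154, 168, 175, 175, 167, 156, 149, 148, 150, 151]
-0.06 [158, 159, 154, 142, 131, 134, 143, 151, 153, 148, 139, 134, 133, 136, 140]
```

View pics/c5.png

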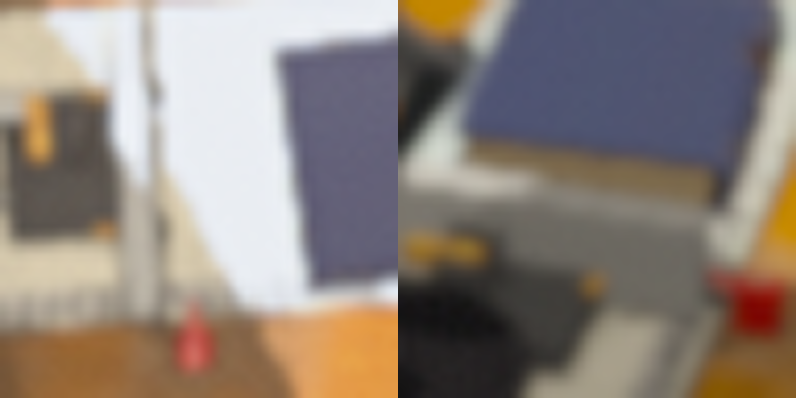

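```bash
python3 -m jog '[{"grip":0,"dp":[-5.6,5.2,0],"roll":0},{"grip":0,"dp":[-12.1,9.2,0],"roll":0},{"grip":0,"dp":[-19.1,11.9,0],"roll":0},{"grip":0,"dp":[-26.6,13.3,0],"roll":0},{"grip":0,"dp":[-34.2,13.2,0],"roll":0},{"grip":0,"dp":[-41.6,11.6,0],"roll":0},{"grip":0,"dp":[-48.6,8.7,0],"roll":0},{"grip":0,"dp":[-55,4.6,0],"roll":0},{"grip":0,"dp":[-60.4,-0.7,0],"roll":0},{"grip":0,"dp":[-64.8,-7,0],"roll":0}]'; python3 -m jog '[{"grip":0,"dp":[0,0,0],"roll":0},{"grip":0,"dp":[0,0,0],"roll":0}]'; cat > look.py <<'E'
from m import *
import sys
n=sys.argv[1]; s=state()
r=s['ee_pos'][:2]-np.array([.509,.1972]);print("wheel ang",np.arctan2(r[1],r[0]),np.hypot(*r))
np.save(f"t{n}.npy",avg("top",8));np.save(f"s{n}.npy",avg("scene",6))
c=-.001;ys=np.arange(c-.016,c+.018,.002);print((ys*1000).round().astype(int).tolist())
im=np.load(f"t{n}.npy").mean(2)
for x in(.055,.045,.04,.01,0,-.01,-.045,-.055):print(x,profn("top",im,x,ys,.049).astype(int).tolist())
im=np.load(f"s{n}.npy").mean(2);ys=np.arange(-.01,.026,.002);print("scene",(ys*1000).round().astype(int).tolist())
for x in(.04,.03,-.03,-.045,-.055):print(x,profn("scene",im,x,ys,.049).astype(int).tolist())
E
python3 look.py 3
```

```text
t: 9.3
ee_pos: [0.5312, 0.1642, 0.1025]
orientation: [[-0.087, 0.996, -0.0], [0.996, 0.087, 0.003], [0.003, -0.0, -1.0]]
contact_force: [-0.6, 7.7, -2.4]
gripper_width: 0.197
grip_force: 39.7
t: 9.5
ee_pos: [0.5301, 0.1635, 0.1024]
orientation: [[-0.087, 0.996, -0.002], [0.996, 0.087, 0.001], [0.001, -0.002, -1.0]]
contact_force: [-3.3, 4.3, 1.5]
gripper_width: 0.195
grip_force: 40.0
{'t': 9.5, 'ee_pos': [0.53, 0.164, 0.102], 'contact_force': [-3.331, 4.259, 1.512], 'gripper_width': 0.195, 'grip_force': 40.041, 'qpos': [17.092, 19.059, -21.249, 49.79, 0.095, 102.107]}
wheel ang -1.0105743704002652 0.039722500240222045
[-17, -15, -13, -11, -9, -7, -5, -3, -1, 1, 3, 5, 7, 9, 11, 13, 15]
0.055 [236, 229, 219, 202, 184, 171, 163, 166, 170, 172, 169, 159, 150, 149, 158, 173, 187]
0.045 [227, 217, 205, 189, 180, 171, 166, 167, 170, 171, 169, 164, 157, 161, 172, 184, 191]
0.04 [215, 205, 193, 182, 176, 172, 173, 174, 175, 174, 170, 165, 158, 160, 173, 186, 193]
0.01 [197, 197, 193, 184, 169, 156, 153, 160, 168, 170, 166, 150, 128, 105, 86, 81, 78]
0 [198, 196, 194, 185, 174, 162, 158, 162, 
[... 162 characters left out ...]
, 154, 153, 161, 169, 171, 168, 157, 147, 144, 153, 165, 174]
-0.055 [160, 155, 150, 145, 145, 149, 157, 165, 172, 175, 172, 161, 145, 134, 132, 135, 138]
scene [-10, -8, -6, -4, -2, 0, 2, 4, 6, 8, 10, 12, 14, 16, 18, 20, 22, 24]
0.04 [174, 172, 166, 156, 142, 125, 108, 94, 81, 71, 58, 51, 45, 40, 37, 34, 34, 35]
0.03 [166, 171, 174, 174, 169, 160, 151, 142, 132, 125, 120, 115, 110, 107, 105, 102, 100, 98]
-0.03 [102, 106, 110, 114, 119, 122, 125, 127, 127, 125, 122, 118, 114, 110, 108, 106, 104, 103]
-0.045 [100, 106, 111, 115, 119, 122, 124, 126, 126, 124, 121, 118, 114, 110, 108, 106, 104, 103]
-0.055 [94, 99, 105, 111, 115, 120, 123, 124, 124, 122, 119, 115, 111, 109, 105, 104, 103, 102]
```

```bash
python3 -m jog '[{"grip":0,"dp":[-1.7,-3.6,0],"roll":0},{"grip":0,"dp":[-3.2,-7.3,0],"roll":0},{"grip":0,"dp":[-3.2,-7.3,0],"roll":0},{"grip":0,"dp":[-3.2,-7.3,0],"roll":0},{"grip":0,"dp":[-3.2,-7.3,0],"roll":0}]'; cat >> look.py <<'E'
im=np.load(f"t{n}.npy");r=im[...,2]-im[...,1];ys=np.arange(-.021,.007,.002);print("red",(ys*1000).round().tolist())
for x in(-.06,-.063,-.066,-.07,-.078):
  v=profn("top",r,x,ys,.013);w=np.clip(v-(v[:3].mean()+v[-3:].mean())/2-4,0,None);print(x,v.astype(int).tolist(),((w*ys).sum()/w.sum()*1000).round(2))
E
python3 look.py 4
```

```text
t: 10.7
ee_pos: [0.524, 0.1604, 0.1024]
orientation: [[-0.087, 0.996, -0.001], [0.996, 0.087, 0.002], [0.002, -0.001, -1.0]]
contact_force: [-1.0, 6.8, -1.7]
gripper_width: 0.194
grip_force: 39.8
{'t': 10.7, 'ee_pos': [0.524, 0.16, 0.102], 'contact_force': [-1.004, 6.833, -1.677], 'gripper_width': 0.194, 'grip_force': 39.788, 'qpos': [16.95, 18.336, -22.28, 49.39, 0.127, 101.943]}
wheel ang -1.1832744987588233 0.03971511330396487
[-17, -15, -13, -11, -9, -7, -5, -3, -1, 1, 3, 5, 7, 9, 11, 13, 15]
0.055 [227, 213, 196, 178, 168, 167, 170, 174, 174, 173, 172, 169, 168, 175, 185, 191, 196]
0.045 [226, 213, 195, 172, 160, 158, 166, 172, 173, 169, 162, 157, 158, 167, 179, 188, 191]
0.04 [215, 200, 182, 165, 154, 154, 164, 171, 172, 168, 160, 153, 153, 163, 177, 190, 194]
0.01 [196, 195, 190, 180, 171, 169, 170, 173, 174, 170, 164, 144, 120, 96, 80, 79, 78]
0 [197, 191, 180, 165, 156, 158, 166, 172, 175, 172, 168, 152, 133, 108, 89, 82, 79]
-0.01 [194, 189, 178, 163, 154, 154, 163, 171, 173, 168, 154, 134, 110, 90, 82, 79, 80]
-0.045 [189, 181, 172, 160, 154, 159, 167, 173, 174, 172, 169, 
[... 388 characters left out ...]
 121, 123, 124, 124, 123, 120, 117, 113, 110, 107, 105, 104, 103, 103]
-0.045 [100, 106, 111, 115, 120, 123, 124, 124, 122, 120, 116, 112, 109, 106, 105, 104, 103, 102]
-0.055 [95, 102, 109, 115, 119, 123, 126, 126, 125, 122, 119, 114, 111, 108, 105, 104, 103, 102]
red [-21.0, -19.0, -17.0, -15.0, -13.0, -11.0, -9.0, -7.0, -5.0, -3.0, -1.0, 1.0, 3.0, 5.0]
-0.06 [10, 9, 9, 9, 12, 17, 22, 22, 17, 11, 7, 7, 7, 6] -7.95
-0.063 [15, 14, 14, 16, 21, 30, 42, 44, 36, 23, 13, 10, 10, 11] -7.72
-0.066 [22, 22, 24, 27, 38, 53, 67, 71, 62, 46, 31, 23, 19, 19] -7.5
-0.07 [31, 31, 39, 51, 71, 85, 96, 96, 91, 77, 61, 44, 33, 29] -7.49
-0.078 [30, 33, 44, 64, 88, 100, 104, 98, 101, 96, 83, 60, 41, 31] -7.22
```

```bash
python3 -m jog '[{"grip":0,"dp":[0.8,-0.2,0],"roll":0},{"grip":0.4,"dp":[0.8,-0.2,0],"roll":0},{"grip":0.5,"dp":[0.8,-0.2,0],"roll":0},{"grip":0.5,"dp":[0.8,-0.2,0],"roll":0},{"grip":0.5,"dp":[0.8,-0.2,-25],"roll":0},{"grip":0.5,"dp":[0.8,-0.2,-60],"roll":0},{"grip":0.5,"dp":[0.8,-0.2,-100],"roll":0},{"grip":0.7,"dp":[0.8,-0.2,-100],"roll":0},{"grip":0.7,"dp":[0.8,-0.2,-100],"roll":0}]'; python3 - <<'E'
from m import *
s=state();R=s['orientation'];print(bot.tip_extent)
t=np.array([.5293,-.1811,.13]);print((R.T@(t-s['ee_pos'])*1000).round(1))
E
```

```text
t: 12.3
ee_pos: [0.525, 0.1606, 0.2034]
orientation: [[-0.087, 0.996, 0.002], [0.996, 0.087, 0.0], [0.0, 0.002, -1.0]]
contact_force: [-0.8, -0.5, -0.2]
gripper_width: 0.699
grip_force: 0.0
{'t': 12.3, 'ee_pos': [0.525, 0.161, 0.203], 'contact_force': [-0.819, -0.452, -0.161], 'gripper_width': 0.699, 'grip_force': 0.0, 'qpos': [17.025, 13.669, -14.356, 61.841, -0.027, 102.055]}
0.017
[-340.8  -25.5   73.3]
```

```bash
python3 -m jog '[{"grip":0.7,"dp":[-40,-3,0],"roll":0},{"grip":0.7,"dp":[-80,-6,0],"roll":0},{"grip":0.7,"dp":[-120,-9,0],"roll":0},{"grip":0.7,"dp":[-160,-12,0],"roll":0},{"grip":0.7,"dp":[-200,-15,0],"roll":0},{"grip":0.7,"dp":[-240,-18,10],"roll":0},{"grip":0.7,"dp":[-280,-21,25],"roll":0},{"grip":0.7,"dp":[-320,-24,50],"roll":0},{"grip":0.7,"dp":[-341,-25.5,73],"roll":0},{"grip":0.7,"dp":[-341,-25.5,73],"roll":0}]'; python3 -m jog '[{"grip":0.7,"dp":[0,0,20],"roll":0},{"grip":0.7,"dp":[0,0,40],"roll":0},{"grip":0.7,"dp":[0,0,40],"roll":0}]'; python3 look.py 5 | grep -v '^{'; python3 - <<'E'
from m import *
a=np.load("t5.npy");f=np.clip(a[200:256,225:345],0,255).astype(np.uint8)
cv2.imwrite("pics/c6.png",cv2.resize(f,None,fx=6.6,fy=6.6,interpolation=cv2.INTER_CUBIC))
E
```

```text
t: 13.3
ee_pos: [0.5248, -0.1829, 0.1245]
orientation: [[-0.083, 0.997, -0.008], [0.997, 0.083, 0.002], [0.002, -0.007, -1.0]]
contact_force: [-0.9, 0.8, -0.2]
gripper_width: 0.705
grip_force: 0.0
t: 13.6
ee_pos: [0.5258, -0.1796, 0.0866]
orientation: [[-0.087, 0.996, -0.006], [0.996, 0.087, 0.002], [0.003, -0.005, -1.0]]
contact_force: [-0.6, 0.7, -0.4]
gripper_width: 0.7
grip_force: 0.0
wheel ang -1.526158218424944 0.3771833836253448
[-17, -15, -13, -11, -9, -7, -5, -3, -1, 1, 3, 5, 7, 9, 11, 13, 15]
0.055 [238, 235, 229, 217, 210, 217, 227, 233, 237, 238, 236, 235, 235, 235, 235, 236, 237]
0.045 [236, 233, 225, 207, 191, 200, 221, 231, 236, 235, 234, 233, 233, 234, 235, 235, 235]
0.04 [236, 231, 213, 193, 180, 192, 217, 230, 236, 235, 232, 229, 229, 231, 234, 236, 236]
0.01 [237, 234, 228, 217, 212, 218, 228, 235, 238, 238, 237, 214, 182, 154, 133, 126, 120]
0 [236, 226, 208, 187, 180, 200, 226, 233, 239, 238, 237, 221, 198, 168, 145, 135, 130]
-0.01 [237, 231, 213, 190, 177, 190, 219, 232, 237, 237, 226, 205, 174, 147, 138, 135, 138]
-0.045 [234, 220, 200, 181, 181, 205, 228, 233
[... 429 characters left out ...]
164, 175, 180, 181, 180, 175, 167, 155, 145, 134, 124, 120, 116, 113, 112]
-0.045 [123, 139, 153, 164, 174, 180, 181, 179, 174, 166, 154, 144, 134, 123, 118, 114, 110, 110]
-0.055 [120, 134, 151, 163, 171, 179, 183, 183, 178, 171, 162, 149, 138, 129, 120, 115, 113, 111]
red [-21.0, -19.0, -17.0, -15.0, -13.0, -11.0, -9.0, -7.0, -5.0, -3.0, -1.0, 1.0, 3.0, 5.0]
-0.06 [3, 1, 1, 2, 4, 9, 15, 13, 6, 0, -3, -4, -4, -4] -8.61
-0.063 [17, 16, 13, 12, 15, 21, 31, 32, 25, 16, 9, 7, 6, 6] -8.33
-0.066 [35, 34, 33, 32, 35, 43, 52, 54, 51, 43, 35, 32, 30, 29] -7.06
-0.07 [50, 52, 57, 65, 78, 87, 89, 86, 84, 78, 71, 61, 53, 50] -7.66
-0.078 [50, 52, 61, 81, 99, 106, 100, 89, 88, 87, 80, 68, 57, 52] -8.27
```

View pics/c6.png

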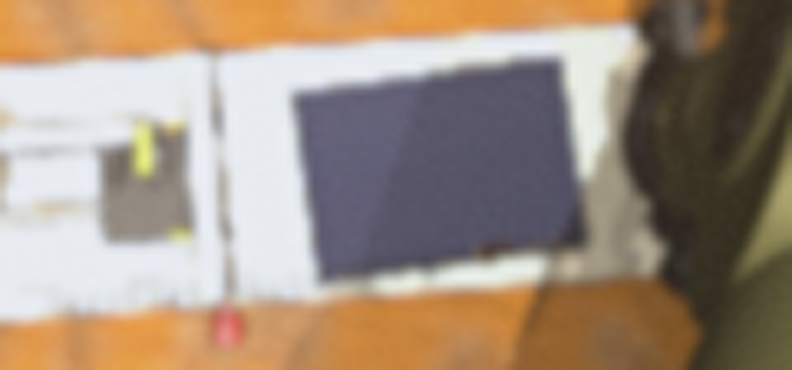

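```bash
python3 -m jog '[{"grip":0.7,"dp":[0,0,20],"roll":0},{"grip":0.7,"dp":[0,0,40],"roll":0},{"grip":0.7,"dp":[0,0,56],"roll":0},{"grip":0.7,"dp":[0,0,56],"roll":0},{"grip":0.7,"dp":[0,0,56],"roll":0}]'; python3 -m jog '[{"grip":0.7,"dp":[6,0,0],"roll":0},{"grip":0.7,"dp":[12,0,0],"roll":0},{"grip":0.7,"dp":[16,0,0],"roll":0},{"grip":0.7,"dp":[20,0,0],"roll":0},{"grip":0.7,"dp":[24,0,0],"roll":0},{"grip":0.7,"dp":[28,0,0],"roll":0},{"grip":0.7,"dp":[32,0,0],"roll":0},{"grip":0.7,"dp":[36,0,0],"roll":0},{"grip":0.7,"dp":[40,0,0],"roll":0},{"grip":0.7,"dp":[42,0,0],"roll":0}]'; python3 -m jog '[{"grip":0.7,"dp":[0,0,0],"roll":0}]'
```

```text
t: 14.8
ee_pos: [0.5283, -0.1812, 0.0334]
orientation: [[-0.087, 0.996, -0.001], [0.996, 0.087, 0.0], [0.0, -0.001, -1.0]]
contact_force: [0.3, -0.1, 0.6]
gripper_width: 0.7
grip_force: 0.0
t: 15.8
ee_pos: [0.5249, -0.139, 0.0333]
orientation: [[-0.087, 0.996, 0.0], [0.996, 0.087, -0.0], [-0.0, 0.0, -1.0]]
contact_force: [0.2, -0.0, -0.3]
gripper_width: 0.704
grip_force: 0.5
t: 15.9
ee_pos: [0.5248, -0.1389, 0.0333]
orientation: [[-0.087, 0.996, -0.0], [0.996, 0.087, 0.001], [0.001, -0.0, -1.0]]
contact_force: [0.5, -0.7, -0.2]
gripper_width: 0.699
grip_force: 0.0
```

```bash
python3 -m jog '[{"grip":0.7,"dp":[0,0,3],"roll":0},{"grip":0.7,"dp":[1.5,0,3],"roll":0},{"grip":0.7,"dp":[3,0,3],"roll":0},{"grip":0.7,"dp":[4,0,3],"roll":0},{"grip":0.7,"dp":[4,0,3],"roll":0}]'; python3 - <<'E'
from m import *
a=avg("top",4);f=np.clip(a[200:256,225:345],0,255).astype(np.uint8)
cv2.imwrite("pics/c7.png",cv2.resize(f,None,fx=6.6,fy=6.6,interpolation=cv2.INTER_CUBIC))
ys=np.arange(-.045,-.005,.002);print((ys*1000).round().tolist())
for x in(-.045,-.03,-.015,0,.015,.03,.04):print(x,profn("top",a.mean(2),x,ys,.033).astype(int).tolist())
E
```

```text
t: 16.4
ee_pos: [0.5244, -0.1352, 0.0303]
orientation: [[-0.087, 0.996, -0.0], [0.996, 0.087, 0.0], [0.0, -0.0, -1.0]]
contact_force: [-0.3, 0.0, -0.5]
gripper_width: 0.697
grip_force: 0.0
[-45.0, -43.0, -41.0, -39.0, -37.0, -35.0, -33.0, -31.0, -29.0, -27.0, -25.0, -23.0, -21.0, -19.0, -17.0, -15.0, -13.0, -11.0, -9.0, -7.0]
-0.045 [107, 111, 116, 120, 122, 122, 119, 123, 141, 167, 200, 221, 234, 234, 234, 219, 200, 181, 181, 202]
-0.03 [100, 101, 102, 102, 101, 99, 99, 102, 125, 157, 197, 227, 234, 238, 234, 222, 200, 175, 175, 199]
-0.015 [101, 103, 104, 103, 102, 101, 97, 106, 128, 170, 206, 230, 237, 239, 238, 234, 217, 196, 182, 190]
0 [102, 103, 103, 102, 103, 102, 99, 111, 135, 169, 205, 225, 237, 236, 237, 226, 206, 186, 180, 196]
0.015 [105, 104, 103, 104, 105, 103, 102, 102, 120, 147, 187, 221, 233, 238, 237, 234, 228, 219, 216, 220]
0.03 [106, 106, 105, 106, 105, 102, 101, 108, 128, 166, 204, 231, 235, 239, 236, 234, 208, 176, 159, 170]
0.04 [106, 105, 103, 103, 102, 103, 101, 112, 134, 174, 210, 230, 237, 238, 236, 232, 214, 193, 179, 189]
```

View pics/c7.png

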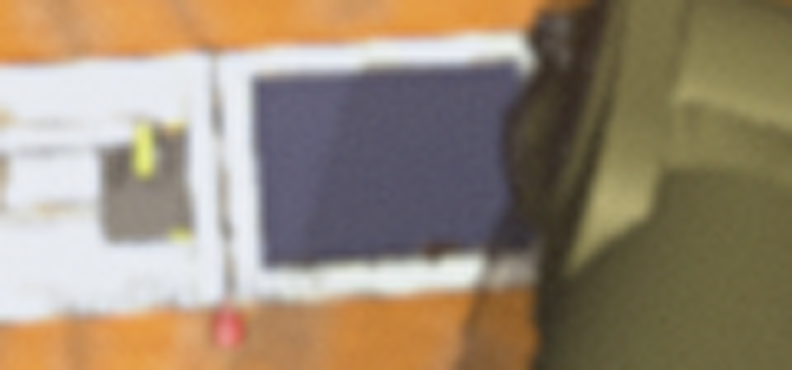

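```bash
python3 -m jog '[{"grip":0.7,"dp":[2.5,0,0],"roll":0},{"grip":0.7,"dp":[5,0,0],"roll":0},{"grip":0.7,"dp":[7,0,0],"roll":0},{"grip":0.7,"dp":[9,0,0],"roll":0},{"grip":0.7,"dp":[9.5,0,0],"roll":0},{"grip":0.7,"dp":[10,0,0],"roll":0},{"grip":0.7,"dp":[10.3,0,0],"roll":0}]'; python3 -m jog '[{"grip":0.7,"dp":[0.3,0,0],"roll":0},{"grip":0.7,"dp":[0.6,0,0],"roll":0},{"grip":0.7,"dp":[0.9,0,0],"roll":0}]';python3 -m jog '[{"grip":0.7,"dp":[0.3,0,0],"roll":0},{"grip":0.7,"dp":[0.6,0,0],"roll":0},{"grip":0.7,"dp":[0.6,0,0],"roll":0}]'
```

```text
t: 17.3
ee_pos: [0.5236, -0.1252, 0.0304]
orientation: [[-0.087, 0.996, 0.0], [0.996, 0.087, -0.0], [-0.0, 0.0, -1.0]]
contact_force: [0.3, -0.3, 0.8]
gripper_width: 0.7
grip_force: 0.6
t: 17.6
ee_pos: [0.5236, -0.1243, 0.0304]
orientation: [[-0.087, 0.996, 0.0], [0.996, 0.087, -0.0], [-0.0, 0.0, -1.0]]
contact_force: [0.4, -1.1, -0.0]
gripper_width: 0.701
grip_force: 0.6
t: 17.9
ee_pos: [0.5234, -0.1236, 0.0303]
orientation: [[-0.087, 0.996, -0.0], [0.996, 0.087, 0.0], [0.0, -0.0, -1.0]]
contact_force: [0.1, -1.4, 1.2]
gripper_width: 0.7
grip_force: 0.5
```

```bash
python3 -m jog '[{"grip":0.7,"dp":[0.3,0,0],"roll":0},{"grip":0.7,"dp":[0.6,0,0],"roll":0},{"grip":0.7,"dp":[0.6,0,0],"roll":0}]'
```

```text
t: 18.2
ee_pos: [0.5234, -0.123, 0.0303]
orientation: [[-0.087, 0.996, 0.0], [0.996, 0.087, 0.0], [0.0, 0.0, -1.0]]
contact_force: [0.2, -1.3, 0.6]
gripper_width: 0.697
grip_force: 0.5
```

```bash
for i in 1; do :; done; python3 -m jog '[{"grip":0.7,"dp":[0.3,0,0],"roll":0},{"grip":0.7,"dp":[0.6,0,0],"roll":0},{"grip":0.7,"dp":[0.8,0,0],"roll":0}]'
```

```text
t: 18.5
ee_pos: [0.5233, -0.1222, 0.0303]
orientation: [[-0.087, 0.996, -0.0], [0.996, 0.087, -0.0], [-0.0, -0.0, -1.0]]
contact_force: [-0.1, -1.3, 0.4]
gripper_width: 0.702
grip_force: 0.6
```

```bash
python3 -m jog '[{"grip":0.7,"dp":[0.3,0,0],"roll":0},{"grip":0.7,"dp":[0.6,0,0],"roll":0},{"grip":0.7,"dp":[0.8,0,0],"roll":0}]'
```

```text
t: 18.8
ee_pos: [0.5232, -0.1214, 0.0303]
orientation: [[-0.087, 0.996, 0.0], [0.996, 0.087, -0.0], [-0.0, 0.0, -1.0]]
contact_force: [-0.0, -1.9, 1.5]
gripper_width: 0.698
grip_force: 0.6
```

```bash
python3 -m jog '[{"grip":0.7,"dp":[0.2,0,0],"roll":0},{"grip":0.7,"dp":[0.4,0,0],"roll":0},{"grip":0.7,"dp":[0.6,0,0],"roll":0}]'
```

```text
t: 19.1
ee_pos: [0.5232, -0.1209, 0.0303]
orientation: [[-0.087, 0.996, -0.0], [0.996, 0.087, 0.0], [0.0, -0.0, -1.0]]
contact_force: [0.0, -1.4, 1.1]
gripper_width: 0.7
grip_force: 0.6
```

```bash
python3 -m jog '[{"grip":0.7,"dp":[0.2,0,0],"roll":0},{"grip":0.7,"dp":[0.4,0,0],"roll":0},{"grip":0.7,"dp":[0.6,0,0],"roll":0}]'
```

```text
t: 19.4
ee_pos: [0.5232, -0.1206, 0.0303]
orientation: [[-0.087, 0.996, 0.0], [0.996, 0.087, -0.001], [-0.001, -0.0, -1.0]]
contact_force: [0.3, -2.3, -0.4]
gripper_width: 0.701
grip_force: 1.4
```

```bash
python3 -m jog '[{"grip":0.7,"dp":[0.2,0,0],"roll":0},{"grip":0.7,"dp":[0.4,0,0],"roll":0},{"grip":0.7,"dp":[0.4,0,0],"roll":0}]'
```

```text
t: 19.7
ee_pos: [0.5232, -0.1204, 0.0303]
orientation: [[-0.087, 0.996, 0.0], [0.996, 0.087, -0.001], [-0.001, -0.0, -1.0]]
contact_force: [0.2, -5.1, -0.1]
gripper_width: 0.701
grip_force: 2.6
```

```bash
python3 -m jog '[{"grip":0.7,"dp":[0.2,0,0],"roll":0},{"grip":0.7,"dp":[0.4,0,0],"roll":0},{"grip":0.7,"dp":[0.4,0,0],"roll":0}]'; python3 -c "
from h import *
state()"
```

```text
t: 20.0
ee_pos: [0.5232, -0.1204, 0.0304]
orientation: [[-0.087, 0.996, 0.0], [0.996, 0.087, -0.002], [-0.002, -0.0, -1.0]]
contact_force: [0.4, -6.5, -1.0]
gripper_width: 0.701
grip_force: 3.2
{'t': 20.0, 'ee_pos': [0.523, -0.12, 0.03], 'contact_force': [0.424, -6.483, -1.007], 'gripper_width': 0.701, 'grip_force': 3.236, 'qpos': [-12.894, 22.054, -28.081, 39.829, -0.113, 72.139]}
```

```bash
python3 -m jog '[{"grip":0.7,"dp":[0.15,0,0],"roll":0},{"grip":0.7,"dp":[0.25,0,0],"roll":0},{"grip":0.7,"dp":[0.25,0,0],"roll":0},{"grip":0.7,"dp":[0.25,0,0],"roll":0},{"grip":0.7,"dp":[0.25,0,0],"roll":0}]'; python3 - <<'E'
from m import *
for _ in range(3): state() if 0 else print(telemetry.observe()['contact_force'].round(2)); eyes.camera("top")
a=avg("top",6);np.save("t6.npy",a)
ys=np.arange(-.025,.012,.002);print((ys*1000).round().tolist())
for x in(-.045,-.015,0,.015,.04,.055):print(x,profn("top",a.mean(2),x,ys,.049).astype(int).tolist())
f=np.clip(a[200:256,225:345],0,255).astype(np.uint8)
cv2.imwrite("pics/c8.png",cv2.resize(f,None,fx=6.6,fy=6.6,interpolation=cv2.INTER_CUBIC))
E
```

```text
t: 20.5
ee_pos: [0.5232, -0.1204, 0.0304]
orientation: [[-0.086, 0.996, 0.0], [0.996, 0.086, -0.003], [-0.003, -0.0, -1.0]]
contact_force: [0.3, -6.9, -0.7]
gripper_width: 0.703
grip_force: 3.6
[ 0.28 -6.93 -0.72]
[ 0.4  -7.04 -1.31]
[ 0.62 -8.23 -0.58]
[-25.0, -23.0, -21.0, -19.0, -17.0, -15.0, -13.0, -11.0, -9.0, -7.0, -5.0, -3.0, -1.0, 1.0, 3.0, 5.0, 7.0, 9.0, 11.0]
-0.045 [119, 118, 118, 121, 123, 121, 119, 134, 165, 200, 229, 234, 237, 236, 235, 234, 232, 233, 234]
-0.015 [102, 102, 101, 101, 101, 103, 108, 123, 146, 184, 217, 235, 236, 237, 221, 197, 163, 138, 132]
0 [104, 103, 102, 102, 102, 104, 107, 126, 156, 196, 227, 234, 239, 237, 237, 220, 196, 165, 143]
0.015 [104, 103, 104, 104, 102, 103, 115, 137, 175, 208, 231, 237, 239, 238, 233, 207, 172, 147, 126]
0.04 [105, 104, 104, 106, 105, 105, 108, 123, 147, 186, 218, 233, 236, 234, 231, 229, 228, 230, 233]
0.055 [239, 238, 238, 238, 238, 235, 229, 214, 205, 214, 227, 232, 236, 236, 236, 235, 235, 235, 234]
```

View pics/c8.png

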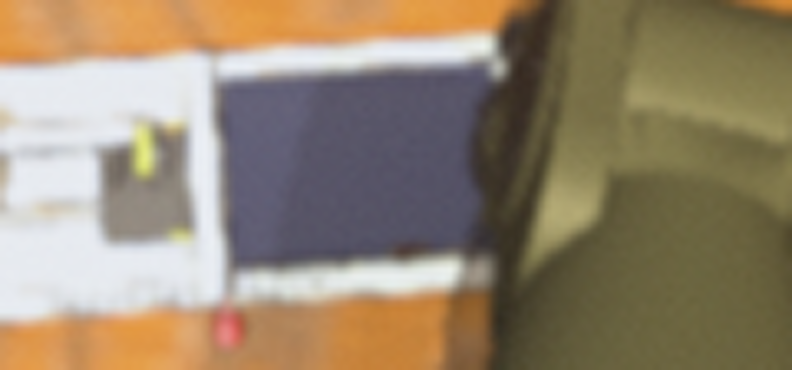

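```bash
python3 -m jog '[{"grip":0.7,"dp":[-3,0,0],"roll":0},{"grip":0.7,"dp":[-10,0,0],"roll":0},{"grip":0.7,"dp":[-25,0,0],"roll":0},{"grip":0.7,"dp":[-35,0,-20],"roll":0},{"grip":0.7,"dp":[-40,0,-60],"roll":0},{"grip":0.7,"dp":[-45,0,-105],"roll":0},{"grip":0.7,"dp":[-80,0,-140],"roll":0},{"grip":0.7,"dp":[-120,0,-160],"roll":0},{"grip":0.7,"dp":[-150,0,-160],"roll":0},{"grip":0.7,"dp":[-150,0,-160],"roll":0}]'; python3 - <<'E'
from m import *
a=avg("top",8);b=avg("scene",6)
f=np.clip(a[200:256,225:345],0,255).astype(np.uint8)
cv2.imwrite("pics/c9.png",cv2.resize(f,None,fx=6.6,fy=6.6,interpolation=cv2.INTER_CUBIC))
ys=np.arange(-.025,.022,.002);print((ys*1000).round().tolist())
for x in(-.045,-.015,0,.015,.04,.055):print(x,profn("top",a.mean(2),x,ys,.049).astype(int).tolist())
for x in(.03,-.03,-.045):print("s",x,profn("scene",b.mean(2),x,ys,.049).astype(int).tolist())
E
```

```text
t: 21.95
ee_pos: [0.5367, -0.2732, 0.1913]
orientation: [[-0.083, 0.997, 0.003], [0.997, 0.083, -0.002], [-0.002, 0.002, -1.0]]
contact_force: [-0.1, 0.7, -0.4]
gripper_width: 0.698
grip_force: 0.0
[-25.0, -23.0, -21.0, -19.0, -17.0, -15.0, -13.0, -11.0, -9.0, -7.0, -5.0, -3.0, -1.0, 1.0, 3.0, 5.0, 7.0, 9.0, 11.0, 13.0, 15.0, 17.0, 19.0, 21.0]
-0.045 [122, 123, 123, 125, 123, 121, 123, 138, 169, 205, 232, 235, 239, 237, 236, 235, 235, 235, 235, 236, 236, 236, 236, 236]
-0.015 [106, 106, 105, 105, 105, 106, 111, 127, 150, 188, 220, 237, 238, 238, 223, 199, 166, 142, 136, 134, 138, 140, 141, 141]
0 [105, 105, 105, 105, 104, 106, 111, 130, 158, 199, 230, 236, 240, 239, 239, 223, 199, 169, 146, 136, 131, 130, 129, 128]
0.015 [107, 106, 106, 105, 106, 106, 116, 139, 179, 214, 235, 239, 241, 239, 234, 209, 175, 149, 129, 126, 120, 122, 130, 145]
0.04 [109, 107, 106, 106, 106, 108, 111, 126, 150, 190, 222, 236, 238, 236, 233, 230, 230, 232, 234, 236, 236, 237, 237, 237]
0.055 [240, 240, 240, 240, 240, 237, 231, 218, 211, 218, 229, 235, 238, 238, 237, 236, 236, 236, 237, 237, 238, 237, 237, 237]
s 0.03 [88, 88, 89, 91, 93, 96, 105, 116, 126, 140, 154, 163, 171, 177, 178, 176, 170, 164, 154, 142, 133, 124, 117, 115]
s -0.03 [88, 88, 89, 89, 90, 97, 105, 115, 131, 144, 156, 169, 176, 178, 178, 175, 169, 158, 148, 138, 127, 120, 116, 112]
s -0.045 [84, 84, 85, 86, 87, 92, 101, 110, 125, 142, 154, 165, 175, 179, 178, 175, 169, 158, 147, 138, 127, 118, 113, 109]
```

View pics/c9.png

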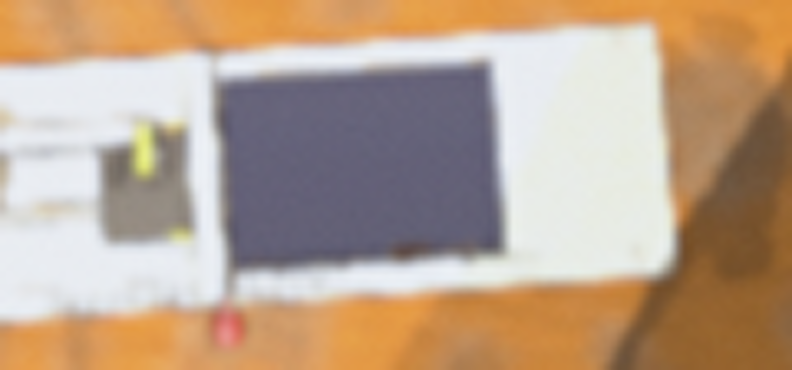

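```bash
python3 - <<'E'
from m import *
def cross(v,ys,lo,hi,up=True):
    m=(lo+hi)/2; s=np.where((v[:-1]<m)&(v[1:]>=m) if up else (v[:-1]>=m)&(v[1:]<m))[0]
    return np.nan if len(s)==0 else ys[s[0]]+(ys[1]-ys[0])*(m-v[s[0]])/(v[s[0]+1]-v[s[0]])
im=np.load("t6.npy");gray=im.mean(2)
# fence front edge vs x
ys=np.arange(-.022,.002,.0005);xs=np.arange(-.045,.046,.003)
e=np.array([cross(v:=profn("top",gray,x,ys,.049),ys,v[:6].mean(),v[-4:].mean()) for x in xs])
k=np.polyfit(xs,e,1);print("front: slope",k[0],"at x0",k[1]*1e3,"at -65",np.polyval(k,-.065)*1e3,"res",np.std(e-np.polyval(k,xs))*1e3)
e2=[]; ys2=np.arange(0,.016,.0005);x2=np.arange(-.018,.019,.003)
for x in x2: v=profn("top",gray,x,ys2,.049);e2.append(cross(v,ys2,v[-3:].mean(),v[:4].mean(),False))
print("back",np.nanmean(e2)*1e3,np.round(np.array(e2)*1e3,1))
# bed long edges: profile across x (blue channel: white vs orange) at y
for sgn in(-1,1):
  q=[];Y=np.concatenate([np.arange(-.11,-.03,.004),np.arange(.02,.09,.004)])if sgn<0 else np.concatenate([np.arange(-.12,-.02,.004),np.arange(.02,.1,.004)])
  im0=np.load("t0.npy")[...,0].astype(np.float32);X=np.arange(.053,.08,.0005)*sgn
  for y in Y:
    P=np.array([[*(g+x*xe+y*ye),.012] for x in X]);uv=w2px("top",P).astype(np.float32)
    v=cv2.remap(im0,uv[:,:1].copy(),uv[:,1:].copy(),cv2.INTER_CUBIC)[:,0];q.append(cross(v,X,v[:4].mean(),v[-4:].mean(),False))
  k=np.polyfit(Y,q,1);print("bed edge",sgn,"slope",k[0],"x",k[1]*1e3)
for f in("t0","t1","t3","t4","t5","t6"):
  im=np.load(f+".npy");r=(im[...,2]-im[...,1])/im[...,2]*200;o=[]
  ys=np.arange(-.027,.012,.001)
  for x in(-.064,-.067,-.070,-.073,-.076,-.079):
    v=profn("top",r,x,ys,.012);bg=np.interp(ys,[ys[3],ys[-4]],[v[:7].mean(),v[-7:].mean()]);w=np.clip(v-bg,0,None);w[w<.35*w.max()]=0;o.append((w*ys).sum()/w.sum()*1e3)
  print(f,np.round(o,2))
E
```

```text
front: slope 0.009180089851638172 at x0 -8.187642139172187 at -65 -8.784347979528668 res 0.5896864732658796
back 6.7261905088092675 [5.5 5.5 5.7 6.1 6.8 7.4 7.6 7.9 7.6 7.3 7.  6.8 6.5]
bed edge -1 slope 0.02121093496190279 x -65.60044024723436
bed edge 1 slope -0.0024369194407255807 x 65.60830258835644
t0 [-7.95 -8.15 -7.79 -7.78 -8.01 -8.24]
t1 [-6.96 -6.86 -6.93 -7.13 -7.16 -7.08]
t3 [-7.5  -7.3  -7.08 -7.2  -7.18 -7.14]
t4 [-7.51 -7.15 -7.04 -7.09 -7.12 -7.12]
t5 [-7.09 -6.81 -7.18 -7.71 -8.01 -8.26]
t6 [-7.17 -6.93 -7.43 -8.02 -8.24 -8.42]
```

```bash
python3 - <<'E'
from m import *
P=lambda x,y,z:[*(g+x*xe+y*ye),z]
# scene offset: bed +y end edge, at z=.012, and bed -x edge ; gray profiles
im=np.load("s0.npy")
ys=np.arange(.17,.235,.002)
print("bed +y end (blue ch)",(ys*1000).round().astype(int).tolist())
for x in(-.055,-.045,-.035):print(x,profn("scene",im[...,0],x,ys,.012).astype(int).tolist())
print("pred tip/center px",w2px("scene",[P(-.062,-.0075,.013),P(-.077,-.0075,.012),P(-.077,-.0075,.006)]).round(1).tolist())
r=(im[...,2]-im[...,1])/im[...,2]*100
print(r[230:248,311:331].astype(int))
E
```

```text
bed +y end (blue ch) [170, 172, 174, 176, 178, 180, 182, 184, 186, 188, 190, 192, 194, 196, 198, 200, 202, 204, 206, 208, 210, 212, 214, 216, 218, 220, 222, 224, 226, 228, 230, 232, 234]
-0.055 [203, 201, 199, 194, 188, 182, 179, 181, 187, 194, 199, 200, 200, 199, 194, 188, 176, 163, 144, 129, 113, 99, 81, 55, 30, 9, 1, -2, 0, 0, 0, 0, 0]
-0.045 [196, 199, 201, 202, 203, 204, 205, 205, 204, 204, 203, 203, 203, 201, 198, 191, 178, 164, 144, 130, 113, 102, 80, 60, 33, 10, -2, -2, 0, 0, 0, 0, 0]
-0.035 [173, 175, 179, 182, 186, 189, 192, 194, 195, 197, 199, 200, 201, 200, 198, 190, 180, 165, 148, 132, 117, 105, 85, 67, 33, 8, -5, -1, 0, 0, 0, 0, 0]
pred tip/center px [[318.3, 238.8], [323.7, 240.0], [323.5, 241.9]]
[[ 3  3  3  3  3  2  3  3  3  3  2  2  5 15 27 31 31 31 31 31]
 [ 3  3  3  3  3  2  3  3  3  2  2  3  8 21 29 30 31 31 31 31]
 [ 3  3  3  3  3  3  3  3  3  2  2  4 14 25 29 30 30 31 31 31]
 [ 3  3  3  3  2  3  3  3  3  3  3  7 18 27 29 29 30 30 30 30]
 [ 3  3  3  3  3  3  3  3  3  4  6 13 22 26 27 28 28 29 29 30]
 [ 3  4  3  3  4  5  6  6  6  6 12 20 24 24 25 26 27 27 28 28]
 [ 3  2  2  3  5 11 17 16 11 12 20 27 27 25 25 25 25 26 26 27]
 [ 1  1  1  2  5 13 26 30 23 23 32 35 32 31 30 29 27 25 25 25]
 [ 0  0  0  1  4 11 25 35 35 40 46 45 41 42 43 39 31 26 24 24]
 [-2 -1  0  1  3  6 13 22 32 48 61 61 58 59 59 48 34 26 24 24]
 [-2 -1  0  1  2  3  5  9 19 43 69 78 78 77 70 52 34 26 24 24]
 [-2 -1  0  1  2  2  3  5 13 37 69 89 92 87 70 48 32 25 24 25]
 [-1  0  1  2  2  1  2  5 15 40 71 89 95 89 66 42 29 25 24 25]
 [ 0  0  2  2  2  1  2  6 20 46 70 85 91 85 60 37 27 24 25 26]
 [ 0  1  2  2  2  2  4 11 24 39 52 63 69 67 49 33 25 23 24 25]
 [ 1  2  2  2  2  3  7 16 24 27 32 36 41 41 35 28 24 23 24 25]
 [ 2  3  3  2  2  4 11 20 22 23 24 25 26 27 27 25 23 23 24 24]
 [ 2  3  2  1  2  7 16 22 23 23 23 23 23 24 24 24 24 24 24 25]]<stdin>:9: RuntimeWarning: divide by zero encountered in divide
```

```bash
python3 -c "
from bench import bot
print(bot.sign_off())"
```

```text
the job is handed in; nothing more can be done
None
```

I set the fence by the wheel, ran it out past the mark, and wound it back, measuring within about 1 mm of the mark with the slack taken up; the book is pressed square against the pads at about 7 N, the hand is clear, and the job was handed in with no verdict shown.

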